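Build the sieve tower on the shaker

ROBOT

A 6-joint arm with a two-finger parallel gripper is mounted at the origin on the work surface. World frame = base frame: x ahead of the robot, y to its left, z up, the work surface at z = 0. Lengths are in mm, angles in rad, forces in N, time in s.
With the tool pointing down it reaches from about 275 to 750 mm from the base axis. Payload 10.2 kg.
Tool frame: the origin (TCP) lies midway between the tips of the shut fingers; the grasp point (between the pads) lies 19 mm behind it; y points along the fingers, z is the direction in which the jaws open and shut, and the axes are right-handed (so a half turn about y gives the same grasp; the last joint's range is limited). The gripper opens to 85 mm and grips with 20 to 120 N. Pads are 22 mm wide; open, the fingers measure 114 mm over their backs; the gripper's body (76 mm by 85 mm) begins 54 mm behind the grasp point. The pads swing forward as they close: fully open they stand 13 mm farther back than shut.
Start: joints at [1.098, 0.313, 1.498, -0, 1.331, -0.223], TCP at [129.798, 508.708, 231.294] pointing down, gripper open.
Joint ranges: [-2.94, 2.94], [-0.97, 2.17], [0.19, 2.56], [-1.23, 4.37], [0.02, 3.11], [-2.88, 2.88]. Speed limits (rad/s): [2.39, 2.39, 3.01, 3.14, 3.14, 3.14].

INTERFACE

Orientations are given as a unit quaternion [w, x, y, z].
In Python, from rig import ctrl gives the robot as it stands.
- The arm moves only by the shell command python3 -m inch 'ROWS' [OPENING] [FORCE]. ROWS is JSON, one flat list of numbers, 6 for each row, row after row: the shift along the tool's x, y, z in cm, then the turn, a rotation vector about the tool's x, y, z in rad. A call has 1 to 8 rows; each row is the pose to reach, as a shift and turn from the pose commanded when the call began, along the tool's axes at that moment; what a row does not reach only later rows make up. A row lasts 1/12 s, in which the tool goes at most 41.7 mm and 7.16 degrees, less where a joint would pass 70% of its speed; a pose out of reach is approached as far as the arm can. A call with a gripper value outside its range is refused whole. OPENING is the gripper command: -1 is fully open, 1 is shut, values between are in proportion, set as the call begins (- or left out, the last holds). The fingers move at their own pace and stop on an object; FORCE is the grip in N (left out, the last holds). Time passes only in rows, so rows that repeat a pose let the fingers close. It gives the time, the measured TCP pose, the force and the opening at its end, in the units of the state.
- ctrl.sense(): the state, without advancing time (a new reading comes with each control period).
- ctrl.capture(name): name is "side" or "top" or "wrist"; returns the picture (400x640x3 uint8, red, green, blue); there is no depth.
- ctrl.get_calibration(name): a dict with "fx", "fy", "cx", "cy" (pixels), "k1" (the pictures are not rectified: a ray, as slopes to the right and down, at radius r is drawn at 1 + k1 r^2 times it, then the intrinsics apply), "world_to_cam" (4x4, takes a point from world to camera coordinates). Camera axes: x right, y down, z forward; pixel columns grow to the right and rows downward; lengths in mm; the calibration is good to about 2 mm. A picture is of the moment at which its call begins: read the wrist's pose just before it. get_calibration takes no time and is no camera call; for the wrist camera it gives the pose at the moment of the call.
- ctrl.finish_job(): hands the job in, once; it reports no verdict.
Trained networks look in the newest picture that a camera, given by its name, has taken for a name from the list of things; names that differ only in an ending like _2 or _b are one class to them, and where a whole thing is asked for, a point or a joint stands for the part that bears it (a point fixed in the world has none). Each returns a list of dicts, best first, with "score" (0 to 1); they miss things now and then, are a little off and sometimes report something else, mostly with a low value. They report only what shows in the picture. A call takes as long as a camera call. They do not tell look-alikes from the thing itself.
- ctrl.search_frame(thing, camera): "uv" ([column, row] in pixels, amid what is visible of it).
The state is a dict: "time_s": time; "joints": joint angles; "dq": joint speeds; "tau": joint torques, N m; "eef_pos": TCP position; "ee_rot": TCP orientation; "force": force on the tool from outside, world axes, zero at the start; "wrist_torque": the same for the moment, N m; "grip_width": opening from 0.0 (shut) to 1.0 (fully open).
Only numpy, scipy, OpenCV 4.12 (cv2) and the standard library are available. Lean on these libraries where they do the work, as an engineer would, in place of code of your own. Each camera call takes 0.05 s, during which the arm holds its last target.

TASK

Build the sieve tower upright in the middle of the shaker's rubber plate, one piece at a time from the bottom up: first the receiving pan, then the fine sieve, then the coarse sieve, then the lid, each seated fully home in the piece below and let go before the next. Leave the jar, the dish and the brush where they are.

Things in the scene. Friction and masses are not known exactly. Their poses are not given: they have to be found in the camera images.
- pan: Receiving pan: plain bright steel round pan with a smooth closed floor, no spigot, the lowest of the open steel pieces. 58 mm outside diameter, 52 mm bore, 30 mm tall, floor 4 mm thick, 0.12 to 0.22 kg. Origin: centre of the underside, z up; round, yaw means nothing.
- fine_sieve: Fine sieve: steel ring with a close-woven, evenly grey wire mesh (3 mm pitch) across it, 58 mm outside diameter, 52 mm bore, 40 mm tall in all (33 mm of body above the spigot). Foot: solid 7 mm spigot tapering from 48 mm down to 40 mm wide; it drops into the bore below until the body rests on the rim. The mesh lies 8 mm above the underside. 0.10 to 0.18 kg. Origin: centre of the underside, z up; round, yaw means nothing.
- coarse_sieve: Coarse sieve: the tallest steel ring, with a perforated plate across it: seven large dark round holes 12 mm wide. 58 mm outside diameter, 52 mm bore, 52 mm tall in all (45 mm of body above the spigot). Foot: solid 7 mm spigot tapering from 48 mm down to 40 mm wide; it drops into the bore below until the body rests on the rim. The plate lies 8 mm above the underside. 0.12 to 0.22 kg. Origin: centre of the underside, z up; round, yaw means nothing.
- lid: Lid: flat steel disc 58 mm wide and 6 mm thick with an upright black cylindrical knob, 20 mm wide and 30 mm tall, at its middle; 43 mm tall in all (7 mm spigot, disc from 7 to 13 mm, knob from 13 to 43 mm above the underside). Foot: solid 7 mm spigot tapering from 48 mm down to 40 mm wide; it drops into the bore below until the body rests on the rim. 0.08 to 0.15 kg. Origin: centre of the underside, z up; round, yaw means nothing.
- shaker: Sieve shaker, fixed to the bench: round white housing 120 mm wide with a blue band, and on top a round flat black rubber plate 76 mm wide whose surface is 50 mm above the bench. Small black dial on its side. Origin: centre of its underside, on the bench, so the middle of the plate is 50 mm straight above it.
- jar: Bystander: closed amber glass jar with a white cap and a plain paper band, 46 mm wide, 66 mm tall, standing. Origin: centre of the underside.
- dish: Bystander: white ceramic evaporating dish, 76 mm wide, 34 mm tall. Origin: centre of the underside.
- brush: Bystander: small cleaning brush lying flat on the bench, 110 mm long. Origin: underside, near the middle of its length; its x axis runs along it towards the bristles.
Not all that is in view belongs to the job. What is shaped like the fine_sieve but purple or yellow is not meant.

How it is judged:
By the outcome, as a careful person would: the job done as asked, in the order asked, and still so for the second after the job is handed in, with the robot touching nothing.
It also fails if it takes over 115 s, if anything falls off the work surface, if the arm or the gripper's body presses on something with over 40 N, if the wrist force passes 120 N, or if a joint passes its speed limit or range.

## Working session

There is one attempt and no reset: what is moved stays moved. The work goes in short steps, Python scripts to look and compute and a shell command to move; the robot and the scene stay as the last step left them, time stands still between calls to the robot, and variables do not carry over. Pictures are saved under pics/ and viewed, and the job is handed in when it is done.

```bash
ls; mkdir -p pics; python3 - <<'E'
from rig import ctrl
import cv2
s=ctrl.sense(); print(s)
for n in ("side","top","wrist"):
    im=ctrl.capture(n); cv2.imwrite(f"pics/{n}0.png",im[:,:,::-1])
    c=ctrl.get_calibration(n); print(n,c)
E
```

```text
pics
{'time_s': 0.0, 'joints': array([ 1.09760390e+00,  3.13427870e-01,  1.49849493e+00, -1.18490332e-05,
        1.33097481e+00, -2.23378415e-01]), 'dq': array([ 8.34101868e-04, -6.46166996e-04, -9.87175138e-04,  4.86585272e-04,
       -2.47157641e-06,  2.31814932e-03]), 'tau': array([-6.63091171e-06, -4.12273192e+01, -2.59737754e+01, -2.12477044e-04,
        4.24217025e-03,  1.14489333e-05]), 'eef_pos': array([129.66820002, 508.45222065, 230.72462241]), 'ee_rot': array([-0.70116281,  0.70203293, -0.08824573,  0.08793846]), 'force': array([ 1.11309264,  0.1659676 , -0.42951776]), 'wrist_torque': array([ 0.01452165, -0.03636115, -0.02503908]), 'grip_width': 0.9978504072395694}
side {'fx': 363.217944603961, 'fy': 363.217944603961, 'cx': 319.31531688202244, 'cy': 195.3875270412613, 'k1': -0.06494206431539284, 'world_to_cam': array([[-9.89442100e-01, -1.44813330e-01, -5.78186184e-03,
         4.57666439e+02],
       [-1.07390518e-01,  7.59371495e-01, -6.41733752e-01,
         8.16798494e+01],
       [ 9.73221829e-02, -6.34337474e-01, -7.66905706e-01,
         9.58176480e+02],
       [ 0
[... 359 characters left out ...]
9782515e-01,
         4.73726587e+02],
       [ 1.49686779e-01, -6.17077591e-03, -9.88714210e-01,
         1.18928651e+03],
       [ 0.00000000e+00,  0.00000000e+00,  0.00000000e+00,
         1.00000000e+00]])}
wrist {'fx': 353.15867870755, 'fy': 353.15867870755, 'cx': 311.9438285143977, 'cy': 198.7357560568394, 'k1': -0.019814221155622896, 'world_to_cam': array([[ 2.47656643e-01,  9.68847854e-01, -1.47919522e-04,
        -5.25164849e+02],
       [ 9.22993124e-01, -2.35888849e-01,  3.04039709e-01,
        -3.93961751e+01],
       [ 2.94533327e-01, -7.54339825e-02, -9.52659348e-01,
         3.79731551e+02],
       [ 0.00000000e+00,  0.00000000e+00,  0.00000000e+00,
         1.00000000e+00]])}
```

View pics/side0.png

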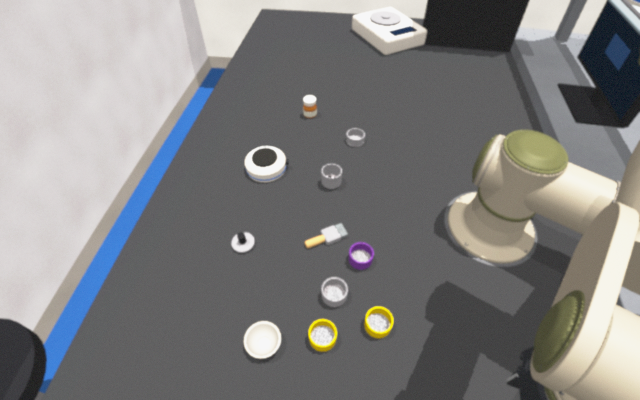

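View pics/top0.png

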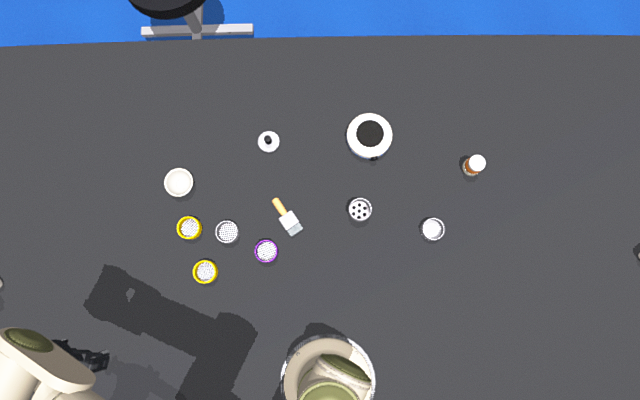

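View pics/wrist0.png

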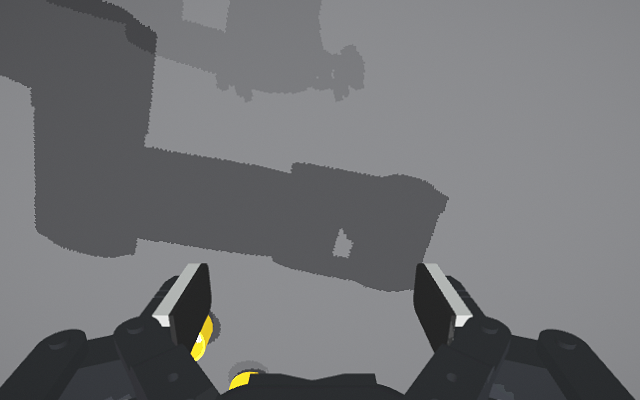

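Top view candidates: pan (433,229); steel rings are fine (227,232) and coarse (360,209, dark holes). The yellow (189,228), (205,272) and purple (266,251) ones are look-alikes. The lid is at (268,142) and the shaker plate at (370,133). Next are close crops and positions.

```bash
cat > h.py <<'E'
import numpy as np, cv2
from rig import ctrl
from scipy.spatial.transform import Rotation as R
def ray(c,uv):
    d=np.array([(uv[0]-c["cx"])/c["fx"],(uv[1]-c["cy"])/c["fy"]])
    u=d.copy()
    for _ in range(20): u=d/(1+c["k1"]*(u@u))
    W=c["world_to_cam"]; Rm=W[:3,:3]; o=-Rm.T@W[:3,3]
    # R may be a bit non-orthonormal
    return o, Rm.T@np.array([u[0],u[1],1.])
def atz(c,uv,z):
    o,d=ray(c,uv); return o+d*(z-o[2])/d[2]
def proj(c,p):
    W=c["world_to_cam"]; q=W[:3,:3]@np.asarray(p,float)+W[:3,3]; u=q[:2]/q[2]; u=u*(1+c["k1"]*(u@u))
    return np.array([u[0]*c["fx"]+c["cx"],u[1]*c["fy"]+c["cy"]])
def circ(c,x,y,z,r,n=48):
    return np.array([proj(c,[x+r*np.cos(t),y+r*np.sin(t),z]) for t in np.linspace(0,2*np.pi,n,endpoint=False)])
def rot(s):
    q=s["ee_rot"]; return R.from_quat([q[1],q[2],q[3],q[0]])
def shift(p,quat=None):
    """tool-axis shift (cm) from the measured pose to world p"""
    s=ctrl.sense(); return rot(s).inv().apply(np.asarray(p)-s["eef_pos"])/10
E
python3 - <<'E'
from h import *
im=cv2.imread("pics/top0.png"); c=ctrl.get_calibration("top")
crop=[(433,229),(227,232),(360,209),(268,142),(370,133),(266,251)]
t=[cv2.resize(im[v-24:v+24,u-24:u+24],(260,260),interpolation=cv2.INTER_CUBIC) for u,v in crop]
cv2.imwrite("pics/crops.png",np.vstack([np.hstack(t[:3]),np.hstack(t[3:])]))
for n,uv,z in [("pan",(433,229),30),("fine",(227,232),40),("coarse",(360,209),52),("lid",(268,142),13),("plate",(370,133),50),("dish",(179,182),34),("brush",(288,216),5),("jar",(477,163),66),("purple",(266,251),40),("yel",(189,228),40),("yel2",(205,272),40)]: print(n,atz(c,uv,z).round(1))
s=ctrl.sense(); print(rot(s).as_matrix().round(3))
w=ctrl.get_calibration("wrist")["world_to_cam"]; print((-w[:3,:3].T@w[:3,3]).round(1))
E
```

```text
pan [ 385.9 -284.6   30. ]
fine [388.4 251.4  40. ]
coarse [439.9 -93.4  52. ]
lid [633.5 147.9  13. ]
plate [ 642.3 -126.6   50. ]
dish [523.8 381.8  34. ]
brush [430.9  95.7   5. ]
jar [ 552.2 -401.    66. ]
purple [337.6 150.5  40. ]
yel [400.7 350.6  40. ]
yel2 [287.  307.1  40. ]
[[ 0.969 -0.     0.247]
 [-0.247 -0.001  0.969]
 [-0.    -1.    -0.001]]
[ 54.6 528.2 373.7]
```

View pics/crops.png

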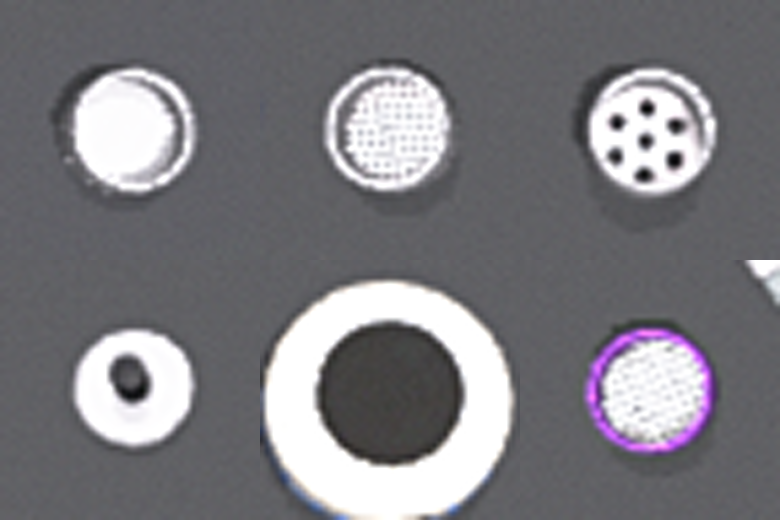

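Confirmed: pan has a smooth floor, fine sieve has steel mesh, and coarse sieve has seven holes. I'll refine the centres with a circle fit in both fixed cameras.

```bash
cat >> h.py <<'E'
from scipy.ndimage import map_coordinates
from scipy.optimize import minimize
def fitc(im,c,x,y,z,r,span=14,sgn=1):
    """best centre: bright inside / dark outside (sgn=1) across the projected circle"""
    g=cv2.GaussianBlur(cv2.cvtColor(im,cv2.COLOR_RGB2GRAY),(0,0),0.8).astype(float)
    def f(p):
        d=1.5
        a=circ(c,p[0],p[1],z,r-d); b=circ(c,p[0],p[1],z,r+d)
        s=lambda q: map_coordinates(g,[q[:,1],q[:,0]],order=1,mode='nearest')
        return -np.mean(np.clip(sgn*(s(a)-s(b)),-20,60))
    best=min(((f((x+i,y+j)),x+i,y+j) for i in np.arange(-span,span+.1,2) for j in np.arange(-span,span+.1,2)))
    o=minimize(f,best[1:],method="Nelder-Mead",options=dict(initial_simplex=[best[1:],(best[1]+1.5,best[2]),(best[1],best[2]+1.5)]))
    return o.x.round(1),round(-o.fun,1)
E
cat > fits.py <<'E'
T=[("pan",386,-285,30,29,1),("fine",388,251,40,29,1),("coarse",440,-93,52,29,1),("lid",633,148,13,29,1),("plate",642,-127,50,38,-1)]
E
python3 - <<'E'
from h import *
from fits import T
for cam in ("top","side"):
    im=cv2.imread(f"pics/{cam}0.png")[:,:,::-1].copy(); c=ctrl.get_calibration(cam)
    for n,x,y,z,r,s in T: print(cam,n,*fitc(im,c,x,y,z,r,sgn=s))
E
```

```text
top pan [ 387.3 -286.4] 57.3
top fine [390.4 254.9] 55.9
top coarse [441.1 -93.7] 55.3
top lid [636.6 147.2] 60.0
top plate [ 642.4 -125.6] 60.0
side pan [ 388.2 -287.3] 18.4
side fine [391.5 253.9] 39.6
side coarse [441.8 -93.6] 18.1
side lid [637.5 147.9] 45.0
side plate [ 643.6 -122.6] 51.1
```

```bash
python3 -m inch '[0,0,0,0,-0.124,0, 0,0,0,0,-0.248,0]' -1
```

```text
time_s: 0.32
eef_pos: [129.7, 508.6, 231.0]
ee_rot: [-0.707, 0.707, 0.001, -0.001]
force: [0.2, 0.7, -1.0]
grip_width: 0.996
```

```bash
python3 -m inch '[43,-3,-63.5,0,0,0, 43,-3,-63.5,0,0,0, 43,-3,-63.5,0,0,0, 43,-3,-63.5,0,0,0, 43,-3,-63.5,0,0,0, 43,-3,-63.5,0,0,0, 43,-3,-63.5,0,0,0, 43,-3,-63.5,0,0,0]'
```

```text
time_s: 0.98
eef_pos: [316.5, 230.7, 244.5]
ee_rot: [0.707, -0.707, 0.0, -0.001]
force: [0.8, 1.1, 0.5]
grip_width: 1.0
```

```bash
python3 -m inch '[24.4,-1.6,-35.7,0,0,0, 24.4,-1.6,-35.7,0,0,0, 24.4,-1.6,-35.7,0,0,0, 24.4,-1.6,-35.7,0,0,0, 24.4,-1.6,-35.7,0,0,0, 24.4,-1.6,-35.7,0,0,0, 24.4,-1.6,-35.7,0,0,0, 24.4,-1.6,-35.7,0,0,0]'; python3 -m inch '[10,0,-15,0,0,0, 10,0,-15,0,0,0, 10,0,-15,0,0,0, 10,0,-15,0,0,0]'
```

```text
time_s: 1.65
eef_pos: [504.2, -44.8, 256.5]
ee_rot: [0.707, -0.707, 0.001, -0.001]
force: [1.0, 1.9, 0.4]
grip_width: 1.0
time_s: 1.98
eef_pos: [596.4, -183.5, 256.3]
ee_rot: [0.707, -0.707, 0.001, -0.001]
force: [0.7, 1.6, 1.1]
grip_width: 0.999
```

```bash
cat > look.py <<'E'
from h import *
import sys
def wl(name):
    c=ctrl.get_calibration("wrist"); im=ctrl.capture("wrist"); cv2.imwrite(f"pics/{name}.png",im[:,:,::-1]); return c,im
E
python3 - <<'E'
from look import *
c,im=wl("w1"); print(fitc(im,c,643,-125,50,38,sgn=-1), ctrl.sense()["eef_pos"].round(1), proj(c,[643,-125,50]))
E
```

```text
(array([ 643.5, -125. ]), np.float64(60.0)) [ 598.6 -189.5  253.9] [367.29852323 210.20996808]
```

View pics/w1.png

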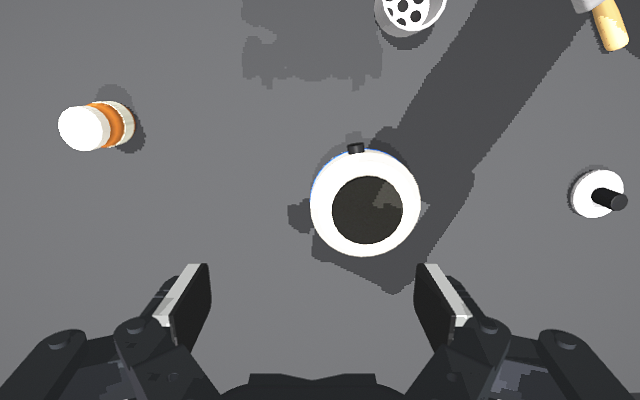

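```bash
python3 -m inch '[-23.7,10.4,-9.7,0,0,0, -23.7,10.4,-9.7,0,0,0, -23.7,10.4,-9.7,0,0,0, -23.7,10.4,-9.7,0,0,0, -23.7,10.4,-9.7,0,0,0, -23.7,10.4,-9.7,0,0,0, -23.7,10.4,-9.7,0,0,0, -23.7,10.4,-9.7,0,0,0]' -1 60; python3 - <<'E'
from look import *
c,im=wl("w2"); print(fitc(im,c,388,-287,30,29), ctrl.sense()["eef_pos"].round(1))
E
```

```text
time_s: 2.7
eef_pos: [354.9, -278.4, 150.8]
ee_rot: [0.708, -0.706, 0.003, -0.001]
force: [-0.0, 0.4, -0.7]
grip_width: 0.994
(array([ 388., -285.]), np.float64(60.0)) [ 356.9 -278.4  152. ]
```

View pics/w2.png

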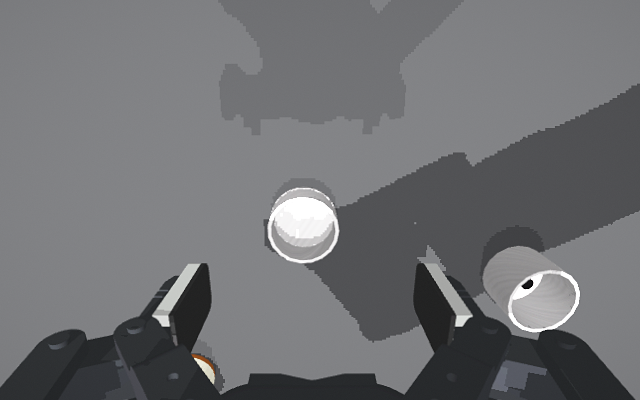

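```bash
python3 -m inch '[3.1,5,-0.75,0,0,0, 3.1,5,-0.75,0,0,0, 3.1,9,-0.75,0,0,0, 3.1,12,-0.75,0,0,0, 3.1,12,-0.75,0,0,0]'; python3 - <<'E'
from look import *
c,im=wl("w3"); print(fitc(im,c,388,-286,30,29), ctrl.sense()["eef_pos"].round(1),proj(c,[388,-286,30]))
E
```

```text
time_s: 3.17
eef_pos: [388.5, -283.1, 28.3]
ee_rot: [0.709, -0.705, 0.002, 0.002]
force: [-0.1, 0.9, -0.1]
grip_width: 1.002
(array([ 388., -286.]), np.float64(60.0)) [ 389.4 -284.4   31.2] [304.76794757 266.95879465]
```

View pics/w3.png

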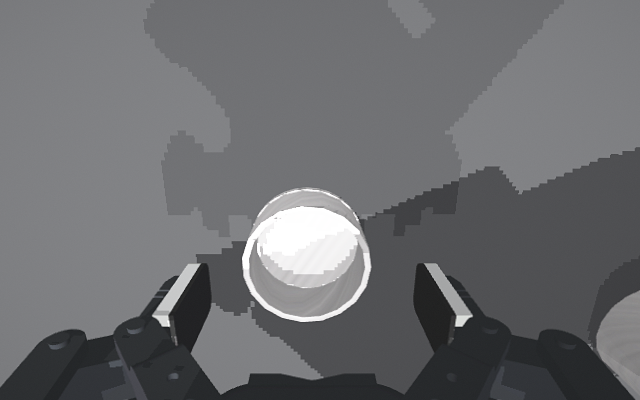

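```bash
python3 -m inch '[-0.1,2.7,-0.15,0,0,0, -0.1,2.7,-0.15,0,0,0, -0.1,2.7,-0.15,0,0,0]'; python3 -m inch '[0,0,0,0,0,0, 0,0,0,0,0,0, 0,0,0,0,0,0, 0,0,0,0,0,0, 0,0,0,0,0,0, 0,0,0,0,0,0, 0,0,0,0,0,0, 0,0,0,0,0,0]' 1 60
```

```text
time_s: 3.47
eef_pos: [389.2, -287.5, 7.1]
ee_rot: [-0.707, 0.707, -0.0, 0.001]
force: [0.5, 0.2, 0.7]
grip_width: 1.0
time_s: 4.13
eef_pos: [389.2, -287.7, 7.9]
ee_rot: [-0.706, 0.708, -0.0, 0.001]
force: [-2.2, 3.6, 16.6]
grip_width: 0.665
```

```bash
python3 -m inch '[0,-1,0,0,0,0, 0,-4,0,0,0,0, 0,-8,0,0,0,0, 0,-12,0,0,0,0, 0,-14,0,0,0,0, 0,-14,0,0,0,0]'; python3 - <<'E'
from look import *
c,im=wl("w4"); s=ctrl.sense();print(s["eef_pos"].round(1),s["force"],s["grip_width"],rot(s).as_matrix().round(3))
E
```

```text
time_s: 4.63
eef_pos: [390.0, -288.8, 151.1]
ee_rot: [-0.704, 0.71, 0.002, 0.003]
force: [0.5, -0.1, -1.6]
grip_width: 0.662
[ 389.1 -287.9  148.2] [-0.26830235  0.81370745 -2.24455363] 0.6633114139930719 [[ 1.     0.003  0.002]
 [-0.002 -0.004  1.   ]
 [ 0.003 -1.    -0.004]]
```

View pics/w4.png

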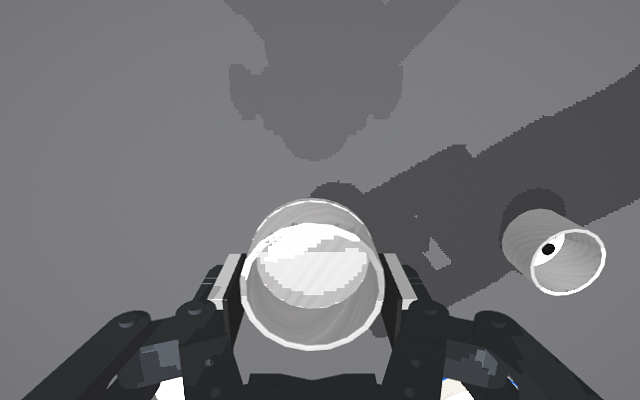

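```bash
python3 - <<'E'
from look import *
s=ctrl.sense(); p=s["eef_pos"]; c=ctrl.get_calibration("wrist"); im=cv2.imread("pics/w4.png")[:,:,::-1].copy()
for dz in (16,19,22,25): print(dz,fitc(im,c,p[0],p[1],p[2]+dz,29), )
print(p)
E
```

```text
16 (array([ 391.8, -287.5]), np.float64(57.1))
19 (array([ 389.8, -286.7]), np.float64(59.8))
22 (array([ 387.9, -286.7]), np.float64(60.0))
25 (array([ 386.1, -287.4]), np.float64(60.0))
[ 389.14883614 -287.87940604  148.15386195]
```

```bash
python3 -m inch '[25.5,0,16.3,0,0,0, 25.5,0,16.3,0,0,0, 25.5,0,16.3,0,0,0, 25.5,0,16.3,0,0,0, 25.5,0,16.3,0,0,0, 25.5,0,16.3,0,0,0, 25.5,0,16.3,0,0,0, 25.5,0,16.3,0,0,0]';python3 -m inch '[0,0,0,0,0,0,0,0,0,0,0,0,0,0,0,0,0,0,0,0,0,0,0,0]'; python3 - <<'E'
from look import *
c,im=wl("w5"); s=ctrl.sense();print(s["eef_pos"].round(1),s["ee_rot"].round(4)); print(fitc(im,c,643,-125,50,38,sgn=-1))
E
```

```text
time_s: 5.35
eef_pos: [646.4, -120.5, 143.2]
ee_rot: [0.708, -0.706, -0.0, 0.001]
force: [-0.9, -0.0, -0.8]
grip_width: 0.666
time_s: 5.68
eef_pos: [642.9, -125.5, 145.3]
ee_rot: [0.707, -0.707, 0.001, -0.001]
force: [-0.2, 1.1, -0.7]
grip_width: 0.665
[ 643.1 -125.6  145.6] [ 0.7071 -0.7071  0.0013 -0.0009]
(array([ 645.5, -124.4]), np.float64(44.1))
```

View pics/w5.png

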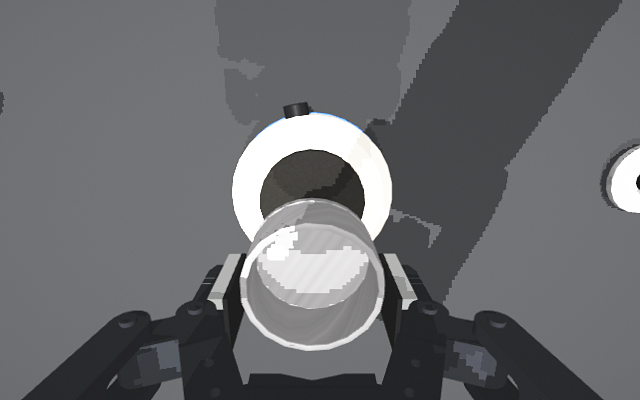

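```bash
python3 -m inch '[0.15,3,0.05,0,0,0, 0.15,6,0.05,0,0,0, 0.15,8,0.05,0,0,0, 0.15,8.3,0.05,0,0,0, 0.15,8.3,0.05,0,0,0, 0.15,8.3,0.05,0,0,0]'; python3 -m inch '[0,0.3,0,0,0,0,0,0.3,0,0,0,0,0,0.3,0,0,0,0]'
```

```text
time_s: 6.23
eef_pos: [645.9, -124.8, 64.4]
ee_rot: [-0.707, 0.707, -0.0, 0.002]
force: [0.9, 0.0, -1.5]
grip_width: 0.659
time_s: 6.48
eef_pos: [645.6, -124.3, 60.5]
ee_rot: [-0.707, 0.707, -0.0, 0.001]
force: [-0.1, 0.2, -1.2]
grip_width: 0.662
```

```bash
python3 -m inch '[-0.05,0.25,-0.05,0,0,0,-0.05,0.25,-0.05,0,0,0,-0.05,0.25,-0.05,0,0,0]'; python3 - <<'E'
from look import *
c,im=wl("w6");d=ctrl.capture("side");cv2.imwrite("pics/s6.png",cv2.resize(d[110:210,200:330],(780,600))[:,:,::-1])
E
```

```text
time_s: 6.73
eef_pos: [645.3, -124.8, 58.1]
ee_rot: [-0.707, 0.707, -0.0, 0.001]
force: [-1.1, 0.8, 5.7]
grip_width: 0.66
```

View pics/w6.png

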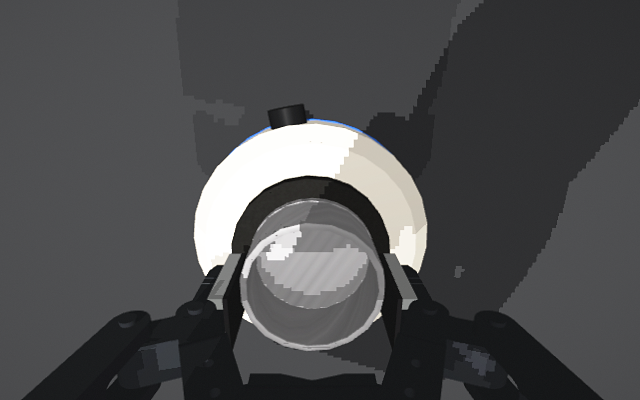

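View pics/s6.png

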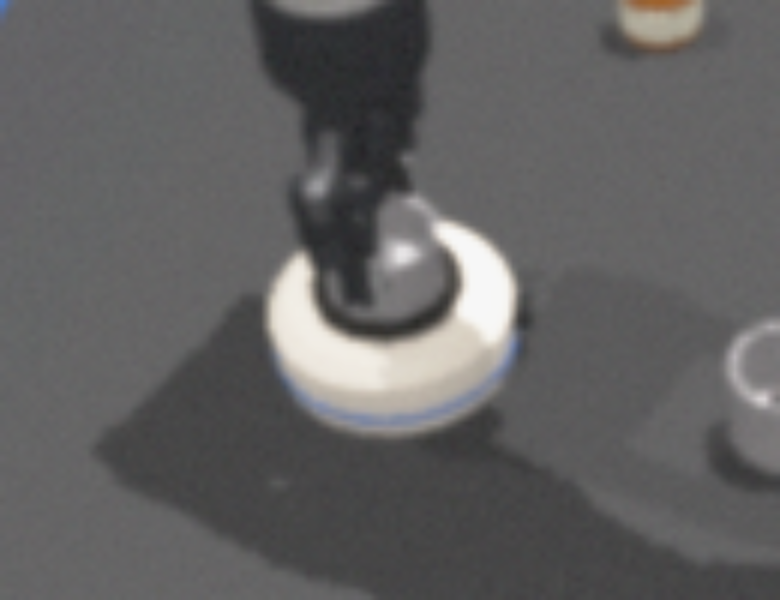

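Pan touches the plate (5.7 N) and sits central. Releasing and rising.

```bash
python3 -m inch '[0,0,0,0,0,0,0,0,0,0,0,0,0,0,0,0,0,0,0,0,0,0,0,0,0,0,0,0,0,0,0,0,0,0,0,0]' -1; python3 -m inch '[0,-2,0,0,0,0,-1,-5,0,0,0,0,-3,-9,0,0,0,0,-4,-12,0,0,0,0,-4,-12,0,0,0,0,-4,-12,0,0,0,0]'; python3 - <<'E'
from look import *
c,im=wl("w7"); s=ctrl.sense();print(s["eef_pos"].round(1)); print(fitc(im,c,643,-125,50,38,sgn=-1),fitc(im,c,643,-125,80,29))
E
```

```text
time_s: 7.33
eef_pos: [644.8, -124.7, 57.0]
ee_rot: [0.707, -0.707, 0.001, -0.001]
force: [0.2, 0.9, -0.1]
grip_width: 0.998
time_s: 7.83
eef_pos: [605.2, -124.9, 179.3]
ee_rot: [-0.707, 0.708, 0.001, 0.002]
force: [0.4, 0.4, -0.4]
grip_width: 0.997
[ 604.8 -124.7  177.3]
(array([ 644.9, -124.7]), np.float64(47.8)) (array([ 635.9, -124.7]), np.float64(28.3))
```

View pics/w7.png

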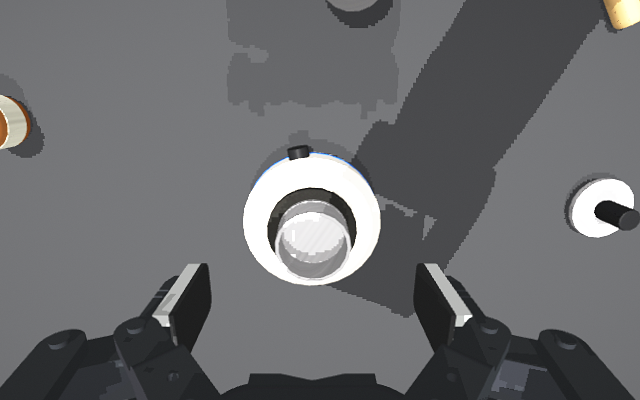

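```bash
cat >> look.py <<'E'
def over(src,c,circs,name,box,k=5):
    im=cv2.imread(f"pics/{src}.png"); u0,v0,u1,v1=box
    o=cv2.resize(im[v0:v1,u0:u1],None,fx=k,fy=k,interpolation=cv2.INTER_NEAREST)
    for (x,y,z,r,col) in circs:
        p=((circ(c,x,y,z,r,90)-[u0,v0]+.5)*k).astype(np.int32); cv2.polylines(o,[p],True,col,1)
    cv2.imwrite(f"pics/{name}.png",o)
E
python3 - <<'E'
from look import *
c=ctrl.get_calibration("wrist")
over("w7",c,[(643.5,-125,50,38,(0,255,0)),(643.5,-125,80,29,(0,0,255)),(643.5,-125,54,26,(255,0,0))],"o7",(235,150,390,290))
E
```

```text
(no output)
```

View pics/o7.png

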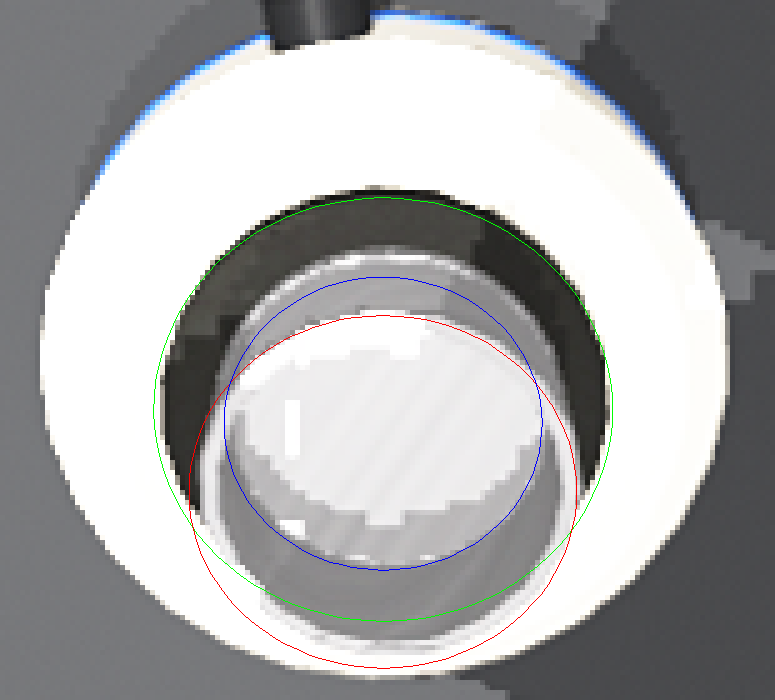

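```bash
python3 - <<'E'
from look import *
c,im=wl("w8");print(ctrl.sense()["eef_pos"])
over("w8",c,[(643.5,-125,50,38,(0,255,0)),(643.5,-125,80,29,(0,0,255)),(643.5,-125,54,26,(255,0,0))],"o8",(235,150,390,290))
E
```

```text
[ 604.61797955 -124.48934088  176.14220779]
```

View pics/o8.png

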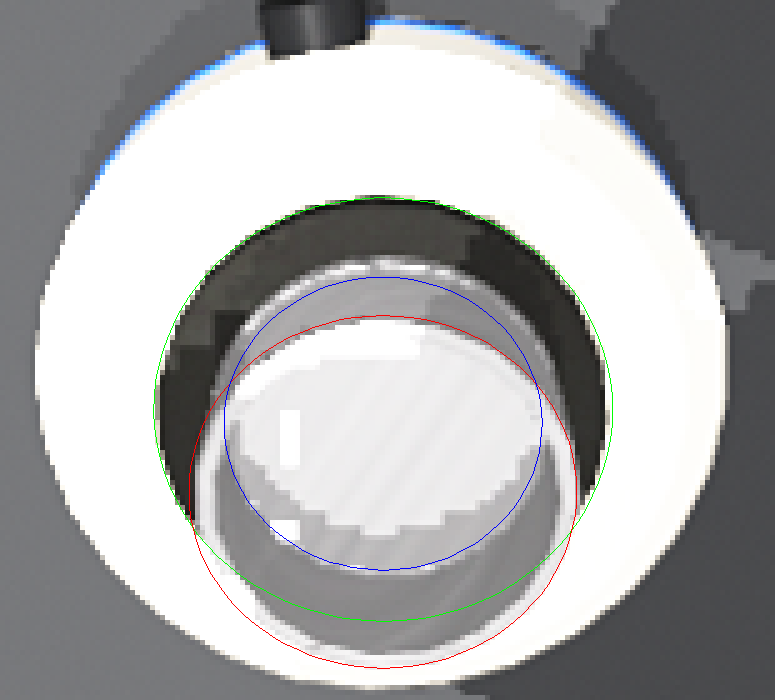

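```bash
python3 -m inch '[-24,2,38,0,0,0,-24,2,38,0,0,0,-24,2,38,0,0,0,-24,2,38,0,0,0,-24,2,38,0,0,0,-24,2,38,0,0,0,-24,2,38,0,0,0,-24,2,38,0,0,0]'; python3 -c "
from h import *
print(shift([365,254,150]).round(2))"
```

```text
time_s: 8.6
eef_pos: [425.8, 158.6, 161.0]
ee_rot: [-0.707, 0.707, -0.002, -0.0]
force: [1.4, 0.1, 0.5]
grip_width: 0.998
[-6.1   1.11  9.52]
```

```bash
python3 -m inch '[-6.1,1,9.6,0,0,0,-6.1,1,9.6,0,0,0,-6.1,1,9.6,0,0,0,-6.1,1,9.6,0,0,0,-6.1,1,9.6,0,0,0,-6.1,1,9.6,0,0,0]'; python3 - <<'E'
from look import *
c,im=wl("w9");print(ctrl.sense()["eef_pos"])
f,q=fitc(im,c,390,254,40,29);print(f,q)
over("w9",c,[(f[0],f[1],40,29,(0,0,255))],"o9",(200,130,400,290),4)
E
```

```text
time_s: 9.1
eef_pos: [366.8, 253.0, 151.6]
ee_rot: [-0.707, 0.707, -0.001, 0.0]
force: [0.7, -0.9, -0.6]
grip_width: 1.001
[367.12139585 252.72519467 151.78444451]
[392. 256.] 60.0
```

View pics/o9.png

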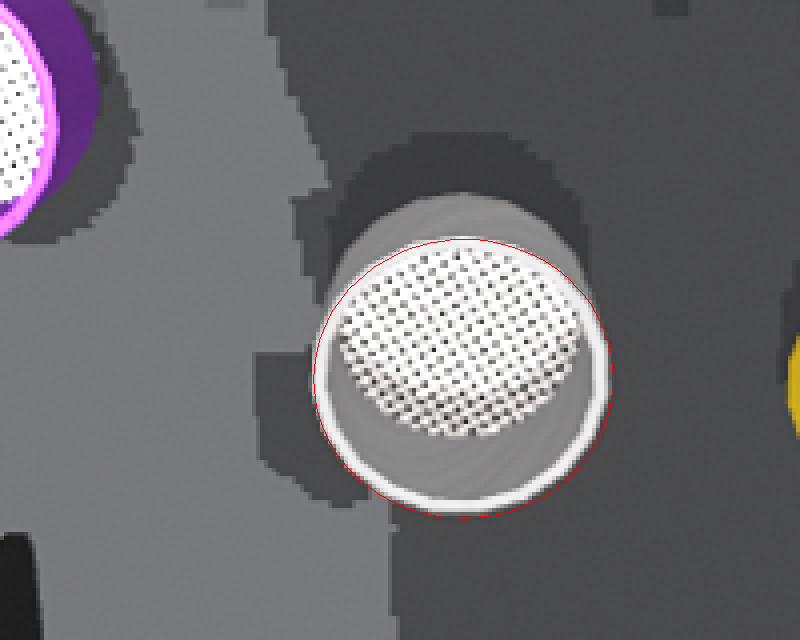

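View pics/w9.png

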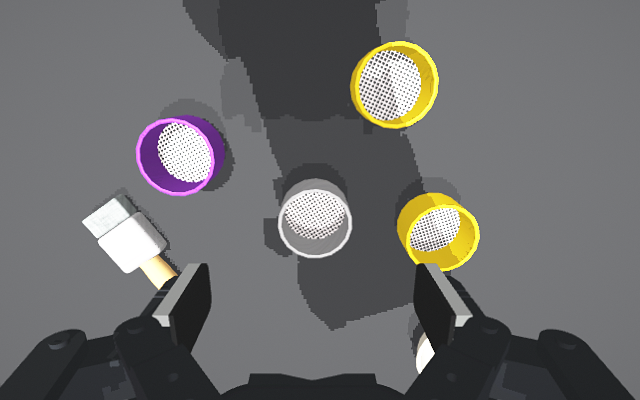

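```bash
python3 -m inch '[2.4,4,0.23,0,0,0,2.4,7,0.23,0,0,0,2.4,9,0.23,0,0,0,2.4,9,0.23,0,0,0,2.4,9,0.23,0,0,0]' -0.7; python3 - <<'E'
from look import *
c,im=wl("w10");print(ctrl.sense()["eef_pos"])
over("w10",c,[(391.3,255,40,29,(0,0,255))],"o10",(160,130,480,370),2)
E
```

```text
time_s: 9.57
eef_pos: [391.0, 254.8, 62.1]
ee_rot: [-0.707, 0.707, -0.002, 0.001]
force: [0.2, -0.1, -0.3]
grip_width: 0.845
[391.57984229 255.19656901  63.19073857]
```

View pics/o10.png

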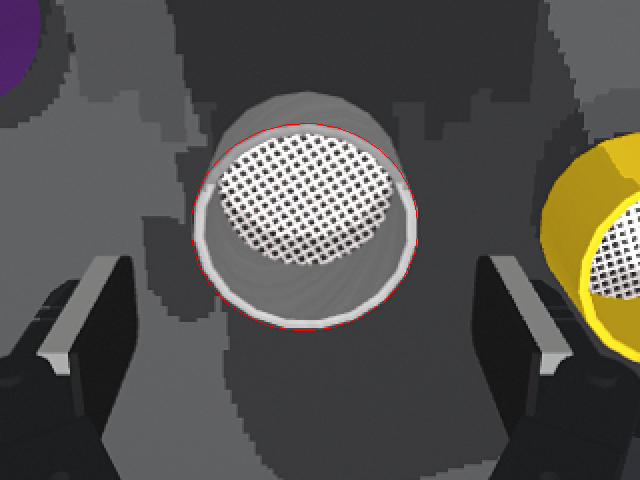

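```bash
python3 -m inch '[0,3,0,0,0,0,0,5.5,0,0,0,0,0,5.5,0,0,0,0,0,5.5,0,0,0,0]'; python3 -m inch '[0,0,0,0,0,0, 0,0,0,0,0,0, 0,0,0,0,0,0, 0,0,0,0,0,0, 0,0,0,0,0,0, 0,0,0,0,0,0, 0,0,0,0,0,0]' 1 60; python3 -m inch '[0,-1,0,0,0,0, 0,-4,0,0,0,0, 0,-8,0,0,0,0, 0,-12,0,0,0,0, 0,-16,0,0,0,0, 0,-17,0,0,0,0, 0,-17,0,0,0,0, 0,-17,0,0,0,0]'; python3 - <<'E'
from look import *
c,im=wl("w11");p=ctrl.sense()["eef_pos"];print(p)
for dz in (29,31,33): print(fitc(im,c,p[0],p[1],p[2]+dz,29))
E
```

```text
time_s: 9.95
eef_pos: [391.2, 255.6, 8.4]
ee_rot: [0.707, -0.707, 0.001, -0.001]
force: [-0.0, 0.2, 1.0]
grip_width: 0.853
time_s: 10.53
eef_pos: [392.0, 256.0, 9.8]
ee_rot: [0.708, -0.707, -0.001, -0.002]
force: [-2.2, -1.8, 10.8]
grip_width: 0.655
time_s: 11.2
eef_pos: [390.5, 255.5, 178.1]
ee_rot: [0.707, -0.707, 0.0, -0.001]
force: [-0.3, -0.3, -2.0]
grip_width: 0.654
[390.0758621  255.39487142 176.92355075]
(array([390.3, 256. ]), np.float64(59.0))
(array([389.4, 256.1]), np.float64(59.1))
(array([388.6, 255.9]), np.float64(59.2))
```

View pics/w11.png

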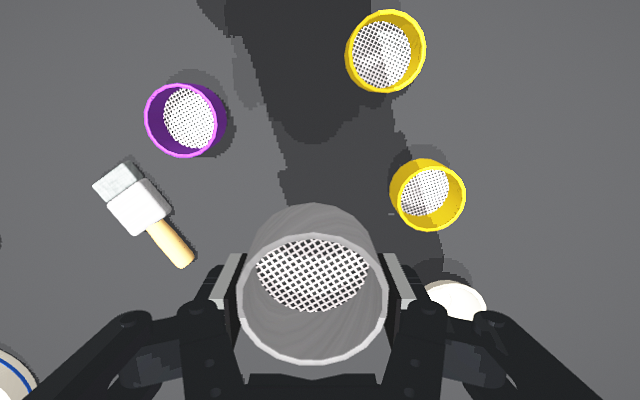

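```bash
python3 -m inch '[25.4,0,-38.1,0,0,0,25.4,0,-38.1,0,0,0,25.4,0,-38.1,0,0,0,25.4,0,-38.1,0,0,0,25.4,0,-38.1,0,0,0,25.4,0,-38.1,0,0,0,25.4,0,-38.1,0,0,0,25.4,0,-38.1,0,0,0]'; python3 -c "
from h import *
print(shift([644.2,-125.3,135]).round(2))"
```

```text
time_s: 11.92
eef_pos: [575.1, -23.9, 175.5]
ee_rot: [0.707, -0.707, 0.002, 0.0]
force: [0.2, 1.9, -1.1]
grip_width: 0.657
[  6.95   4.01 -10.12]
```

```bash
python3 -m inch '[6.9,2,-10.2,0,0,0,6.9,4,-10.2,0,0,0,6.9,4,-10.2,0,0,0,6.9,4,-10.2,0,0,0,6.9,4,-10.2,0,0,0,6.9,4,-10.2,0,0,0,6.9,4,-10.2,0,0,0]'; python3 - <<'E'
from look import *
c,im=wl("w12");p=ctrl.sense()["eef_pos"];print(p,shift([644.2,-125.3,83]).round(2))
over("w12",c,[(643.5,-125,50,38,(0,255,0)),(643.5,-125,80,29,(0,0,255)),(p[0]-.7,p[1]+.3,p[2]+30.5,29,(255,0,0))],"o12",(160,130,480,370),2)
E
```

```text
time_s: 12.5
eef_pos: [643.5, -122.9, 137.5]
ee_rot: [0.707, -0.707, 0.0, -0.0]
force: [-0.3, -0.3, -1.3]
grip_width: 0.656
[ 643.66042718 -122.86352612  137.9432422 ] [ 0.05  5.49 -0.24]
```

View pics/o12.png

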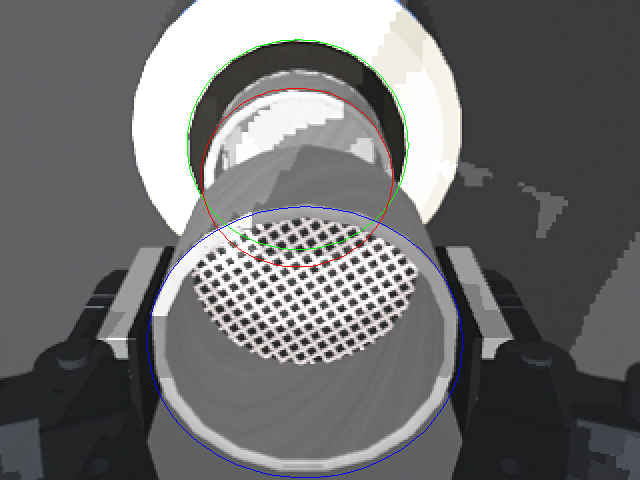

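```bash
python3 -m inch '[0.05,2,-0.2,0,0,0,0.05,4,-0.2,0,0,0,0.05,4.4,-0.2,0,0,0,0.05,4.4,-0.2,0,0,0,0.05,4.4,-0.2,0,0,0]'; python3 - <<'E'
from look import *
c,im=wl("w13");p=ctrl.sense()["eef_pos"];print(p,shift([644.2,-125.3,83]).round(2))
E
```

```text
time_s: 12.97
eef_pos: [644.7, -125.7, 94.7]
ee_rot: [-0.707, 0.707, 0.0, 0.001]
force: [0.5, 0.4, -1.0]
grip_width: 0.652
[ 644.97774767 -125.94837727   95.04465483] [-0.08  1.2   0.07]
```

View pics/w13.png

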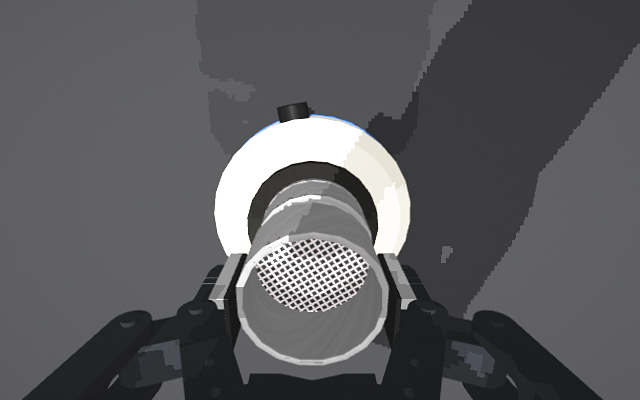

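```bash
python3 -m inch '[-0.05,0.5,0.05,0,0,0,-0.05,0.8,0.05,0,0,0,-0.05,1,0.05,0,0,0,-0.05,1,0.05,0,0,0]';python3 -m inch '[0,0.2,0,0,0,0,0,0.2,0,0,0,0,0,0.2,0,0,0,0]'
```

```text
time_s: 13.35
eef_pos: [643.8, -125.7, 83.2]
ee_rot: [0.707, -0.707, 0.001, -0.001]
force: [-0.2, -0.3, -1.5]
grip_width: 0.654
time_s: 13.6
eef_pos: [644.0, -125.7, 82.9]
ee_rot: [-0.707, 0.707, -0.0, 0.001]
force: [-4.1, 1.2, 9.7]
grip_width: 0.653
```

```bash
python3 -m inch '[0,0.1,0,0,0,0,0,0.1,0,0,0,0]';python3 -m inch '[0,0,0,0,0,0,0,0,0,0,0,0,0,0,0,0,0,0,0,0,0,0,0,0,0,0,0,0,0,0,0,0,0,0,0,0]' -1; python3 -m inch '[0,-2,0,0,0,0,-1,-5,0,0,0,0,-4,-9,0,0,0,0,-5,-12,0,0,0,0,-5,-12,0,0,0,0,-5,-12,0,0,0,0,-5,-12,0,0,0,0]'; python3 - <<'E'
from look import *
c,im=wl("w14"); print(ctrl.sense()["eef_pos"])
over("w14",c,[(643.5,-125,50,38,(0,255,0)),(643.5,-125,113,29,(0,0,255)),(643.5,-125,80,29,(255,0,0))],"o14",(215,120,415,290),3)
d=ctrl.capture("side");cv2.imwrite("pics/s14.png",cv2.resize(d[110:210,200:330],(520,400))[:,:,::-1])
E
```

```text
time_s: 13.77
eef_pos: [644.1, -125.7, 82.9]
ee_rot: [-0.707, 0.707, -0.0, 0.001]
force: [-7.4, 2.1, 14.5]
grip_width: 0.658
time_s: 14.27
eef_pos: [643.9, -125.7, 80.2]
ee_rot: [0.707, -0.707, 0.001, -0.001]
force: [1.1, -0.1, 0.1]
grip_width: 1.0
time_s: 14.85
eef_pos: [593.8, -125.5, 199.9]
ee_rot: [0.707, -0.707, 0.001, -0.0]
force: [-0.0, 0.5, -0.1]
grip_width: 0.999
[ 593.70355838 -125.45427241  199.14273191]
```

View pics/o14.png

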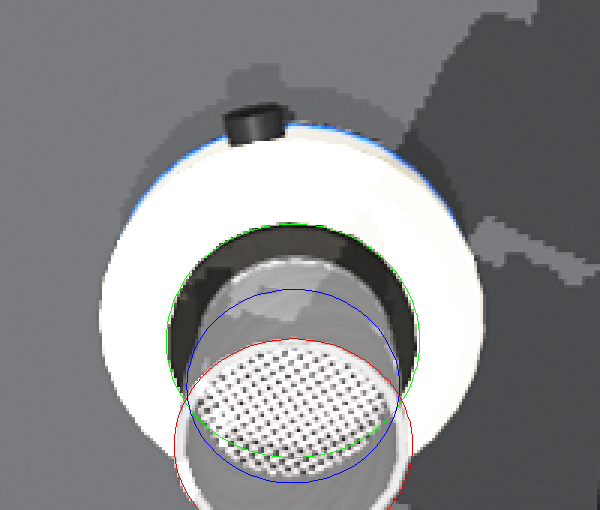

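View pics/s14.png

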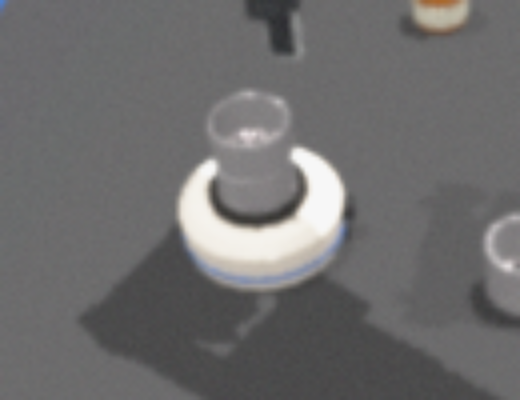

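```bash
python3 -m inch '[-17.8,3.4,3.1,0,0,0,-17.8,3.4,3.1,0,0,0,-17.8,3.4,3.1,0,0,0,-17.8,3.4,3.1,0,0,0,-17.8,3.4,3.1,0,0,0,-17.8,3.4,3.1,0,0,0,-17.8,3.4,3.1,0,0,0,-17.8,3.4,3.1,0,0,0]'; python3 - <<'E'
from look import *
c,im=wl("w15");print(ctrl.sense()["eef_pos"])
f,q=fitc(im,c,441.5,-93.6,52,29);print(f,q)
over("w15",c,[(f[0],f[1],52,29,(0,0,255))],"o15",(200,130,400,290),4)
E
```

```text
time_s: 15.62
eef_pos: [416.8, -94.6, 166.2]
ee_rot: [-0.707, 0.707, -0.001, 0.001]
force: [0.3, 0.3, -0.5]
grip_width: 1.007
[416.83994778 -94.57530188 166.17702591]
[442.2 -92.7] 60.0
```

View pics/o15.png

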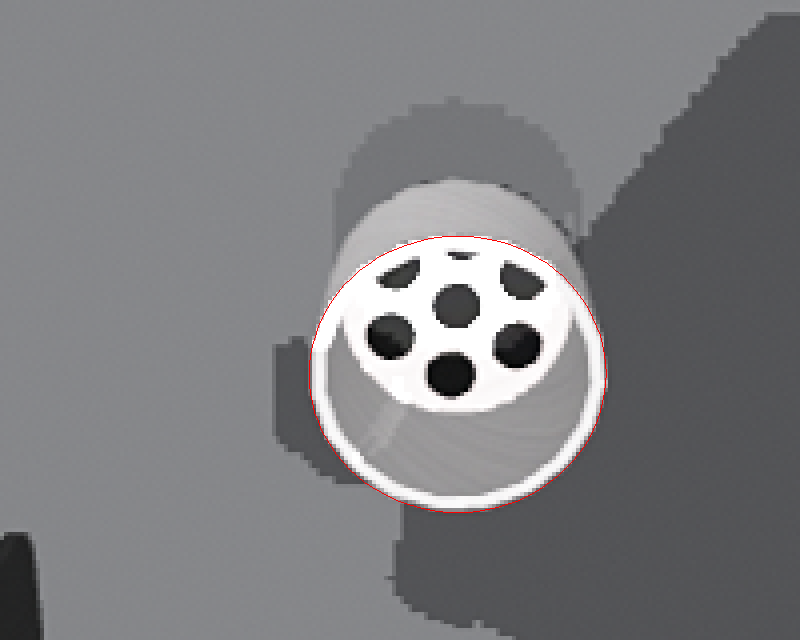

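```bash
python3 -m inch '[2.5,4,0.15,0,0,0,2.5,7.5,0.15,0,0,0,2.5,10.5,0.15,0,0,0,2.5,13,0.15,0,0,0,2.5,15,0.15,0,0,0,2.5,15,0.15,0,0,0,2.5,15,0.15,0,0,0]'; python3 -m inch '[0,0,0,0,0,0, 0,0,0,0,0,0, 0,0,0,0,0,0, 0,0,0,0,0,0, 0,0,0,0,0,0, 0,0,0,0,0,0, 0,0,0,0,0,0,0,0,0,0,0,0]' 1 60
```

```text
time_s: 16.25
eef_pos: [441.2, -92.8, 15.9]
ee_rot: [0.707, -0.707, 0.001, -0.0]
force: [-1.0, -0.8, 0.6]
grip_width: 1.002
time_s: 16.92
eef_pos: [441.9, -93.2, 18.0]
ee_rot: [-0.707, 0.708, 0.0, 0.002]
force: [-2.1, 1.7, 9.4]
grip_width: 0.668
```

```bash
python3 -m inch '[0,-1,0,0,0,0, 0,-4,0,0,0,0, 0,-8,0,0,0,0, 0,-12,0,0,0,0, 0,-16,0,0,0,0, 0,-17.5,0,0,0,0, 0,-17.5,0,0,0,0, 0,-17.5,0,0,0,0]'; python3 - <<'E'
from look import *
c,im=wl("w16");p=ctrl.sense()["eef_pos"];print(p)
for dz in (33,35,37): print(fitc(im,c,p[0],p[1],p[2]+dz,29))
E
```

```text
time_s: 17.58
eef_pos: [441.0, -92.8, 192.0]
ee_rot: [-0.707, 0.707, 0.0, 0.001]
force: [0.5, 0.6, -2.3]
grip_width: 0.671
[440.50515987 -92.58222429 190.77653471]
(array([442.8, -91.7]), np.float64(53.4))
(array([441. , -91.5]), np.float64(55.5))
(array([439.4, -92.9]), np.float64(56.0))
```

View pics/w16.png

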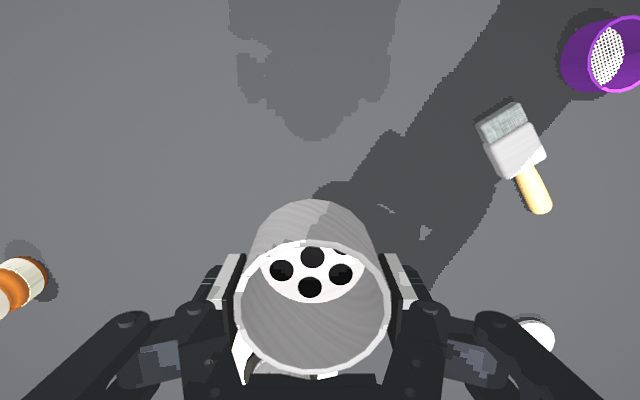

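```bash
python3 -m inch '[20.3,0,-3.3,0,0,0,20.3,0,-3.3,0,0,0,20.3,1,-3.3,0,0,0,20.3,2,-3.3,0,0,0,20.3,2,-3.3,0,0,0,20.3,2,-3.3,0,0,0,20.3,2,-3.3,0,0,0,20.3,2,-3.3,0,0,0]'; python3 - <<'E'
from look import *
ctrl.capture("top")
c,im=wl("w17");p=ctrl.sense()["eef_pos"];print(p,shift([643.5,-125.4,123.5]).round(2))
over("w17",c,[(643.5,-125,50,38,(0,255,0)),(643.5,-125,113,29,(0,0,255)),(p[0],p[1]+.3,p[2]+34.5,29,(255,0,0))],"o17",(160,110,480,380),2)
E
```

```text
time_s: 18.3
eef_pos: [643.0, -125.9, 169.8]
ee_rot: [0.707, -0.707, 0.002, 0.0]
force: [-1.2, -0.3, -1.1]
grip_width: 0.67
[ 643.04345781 -126.0037246   171.94347361] [0.04 4.84 0.06]
```

View pics/o17.png

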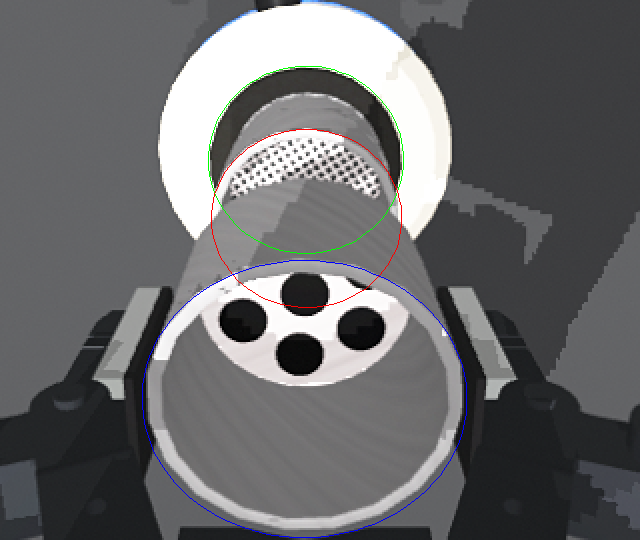

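```bash
python3 -m inch '[0.05,2,0.05,0,0,0,0.05,3.5,0.05,0,0,0,0.05,3.9,0.05,0,0,0,0.05,3.9,0.05,0,0,0,0.05,3.9,0.05,0,0,0]'; python3 - <<'E'
from look import *
c,im=wl("w18");p=ctrl.sense()["eef_pos"];print(p,shift([643.7,-125.4,123.5]).round(2))
E
```

```text
time_s: 18.82
eef_pos: [644.4, -125.8, 133.8]
ee_rot: [-0.707, 0.707, -0.0, 0.001]
force: [-0.8, -0.6, -1.0]
grip_width: 0.665
[ 644.65091504 -125.85639017  134.05040396] [-0.1   1.05  0.05]
```

View pics/w18.png

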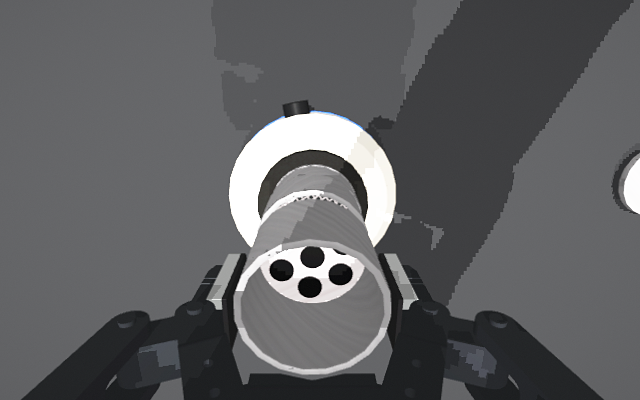

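```bash
python3 -m inch '[-0.07,0.4,0.03,0,0,0,-0.07,0.8,0.03,0,0,0,-0.07,0.9,0.03,0,0,0,-0.07,0.9,0.03,0,0,0]';python3 -m inch '[0,0.2,0,0,0,0,0,0.2,0,0,0,0,0,0.2,0,0,0,0]'
```

```text
time_s: 19.2
eef_pos: [643.9, -125.4, 124.1]
ee_rot: [-0.707, 0.707, -0.0, 0.001]
force: [-1.7, 0.4, 4.6]
grip_width: 0.666
time_s: 19.45
eef_pos: [644.2, -125.5, 124.0]
ee_rot: [-0.707, 0.707, 0.0, 0.002]
force: [-4.6, 1.6, 14.7]
grip_width: 0.663
```

```bash
python3 -m inch '[0,0,0,0,0,0,0,0,0,0,0,0,0,0,0,0,0,0,0,0,0,0,0,0,0,0,0,0,0,0,0,0,0,0,0,0]' -1; python3 -m inch '[0,-2,0,0,0,0,-1,-5,0,0,0,0,-4,-9,0,0,0,0,-6,-11,0,0,0,0,-6,-11,0,0,0,0,-6,-11,0,0,0,0,-6,-11,0,0,0,0]'; python3 - <<'E'
from look import *
ctrl.capture("top")
c,im=wl("w19"); print(ctrl.sense()["eef_pos"])
over("w19",c,[(643.5,-125,50,38,(0,255,0)),(643.5,-125,158,29,(0,0,255)),(643.5,-125,113,29,(255,0,0))],"o19",(195,120,435,330),3)
d=ctrl.capture("side");cv2.imwrite("pics/s19.png",cv2.resize(d[110:210,200:330],(520,400))[:,:,::-1])
E
```

```text
time_s: 19.95
eef_pos: [643.7, -125.4, 121.1]
ee_rot: [0.707, -0.707, 0.001, -0.001]
force: [-0.0, -0.5, 0.0]
grip_width: 0.999
time_s: 20.53
eef_pos: [583.7, -125.2, 230.7]
ee_rot: [0.707, -0.707, 0.001, -0.0]
force: [0.1, 0.4, -0.0]
grip_width: 0.999
[ 583.75851156 -125.16208771  229.81692071]
```

View pics/o19.png

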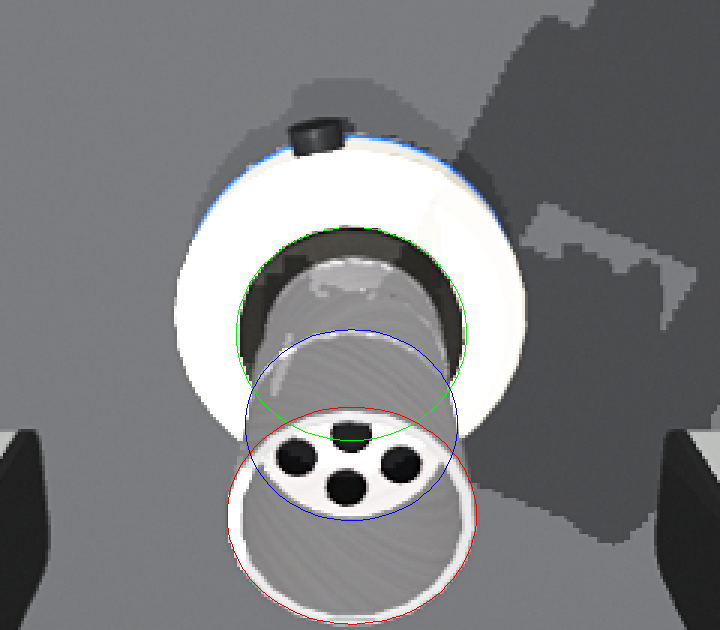

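View pics/s19.png

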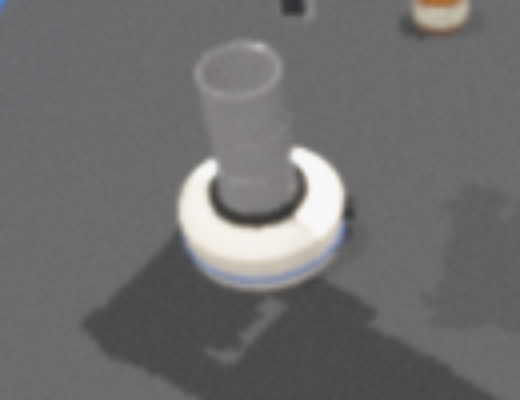

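```bash
python3 -m inch '[1.5,0,10,0,0,0,1.5,0,20,0,0,0,1.5,2,27.3,0,0,0,1.5,7,27.3,0,0,0,1.5,8,27.3,0,0,0,1.5,8,27.3,0,0,0,1.5,8,27.3,0,0,0,1.5,8,27.3,0,0,0]';python3 -m inch '[0,0,0,0,0,0,0,0,0,0,0,0,0,0,0,0,0,0]'; python3 - <<'E'
from look import *
c,im=wl("w20");print(ctrl.sense()["eef_pos"])
f,q=fitc(im,c,637,147.5,13,29);print(f,q)
over("w20",c,[(f[0],f[1],13,29,(0,0,255)),(f[0],f[1],43,10,(0,255,0))],"o20",(200,130,420,300),3)
E
```

```text
time_s: 21.35
eef_pos: [596.8, 153.6, 146.0]
ee_rot: [0.707, -0.707, 0.002, 0.004]
force: [-0.4, -0.1, -0.5]
grip_width: 1.003
time_s: 21.6
eef_pos: [599.7, 146.6, 151.7]
ee_rot: [-0.707, 0.707, -0.001, 0.001]
force: [-0.8, 1.0, 0.3]
grip_width: 1.001
[599.72486225 146.51823016 151.87452913]
[637.  147.5] 60.0
```

View pics/o20.png

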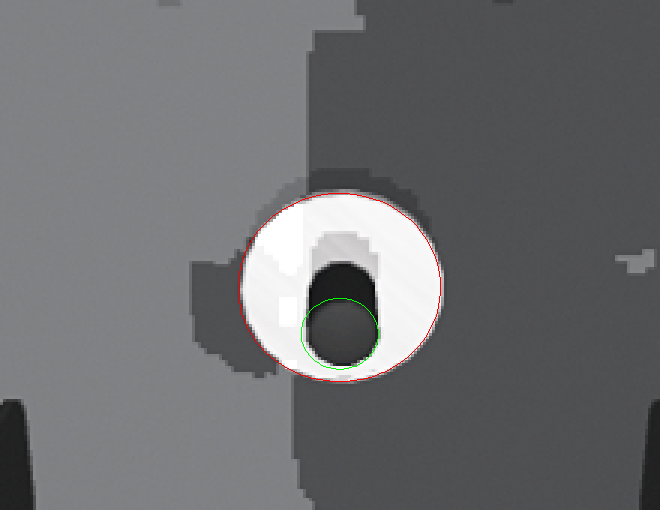

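```bash
python3 -m inch '[3.75,4,0.13,0,0,0,3.75,7.5,0.13,0,0,0,3.75,10.5,0.13,0,0,0,3.75,12.5,0.13,0,0,0,3.75,13.2,0.13,0,0,0,3.75,13.2,0.13,0,0,0,3.75,13.2,0.13,0,0,0]' 0; python3 - <<'E'
from look import *
c,im=wl("w21");print(ctrl.sense()["eef_pos"],ctrl.sense()["grip_width"])
E
```

```text
time_s: 22.23
eef_pos: [637.7, 148.4, 21.1]
ee_rot: [0.707, -0.707, 0.0, -0.002]
force: [0.4, 0.6, 0.2]
grip_width: 0.501
[637.93506997 148.59083626  21.61570837] 0.5003936943516551
```

View pics/w21.png

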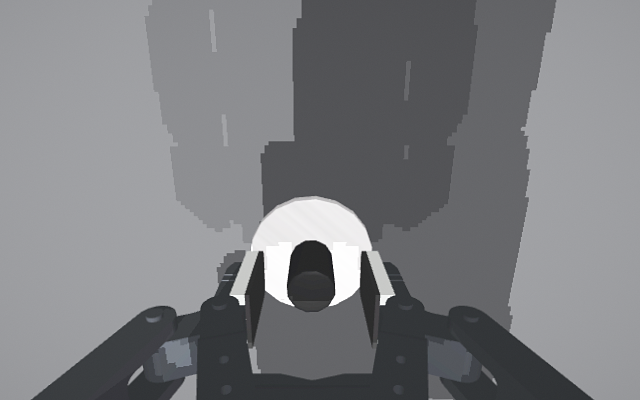

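```bash
python3 -m inch '[-0.05,0.3,0,0,0,0,-0.05,0.3,0,0,0,0,-0.05,0.3,0,0,0,0,-0.05,0.3,0,0,0,0,-0.05,0.3,0,0,0,0,-0.05,0.3,0,0,0,0,-0.05,0.3,0,0,0,0,-0.05,0.3,0,0,0,0]' 1 50; python3 - <<'E'
from look import *
c,im=wl("w22");print(ctrl.sense()["eef_pos"],ctrl.sense()["grip_width"])
E
```

```text
time_s: 22.95
eef_pos: [636.8, 148.9, 17.6]
ee_rot: [-0.707, 0.707, 0.0, 0.001]
force: [-1.4, -1.4, 6.3]
grip_width: 0.216
[636.75345275 148.94016738  17.60019124] 0.21927656564153858
```

View pics/w22.png

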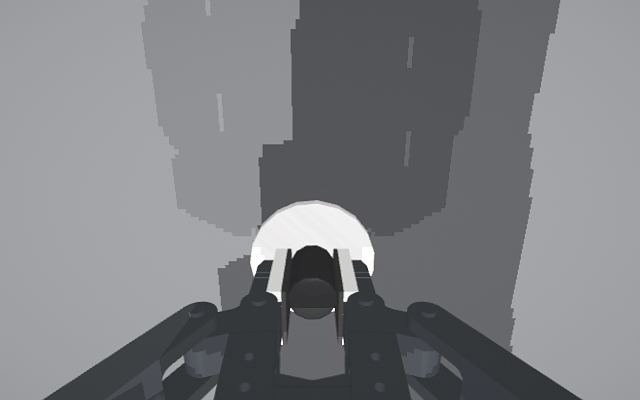

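```bash
python3 -m inch '[0,-1,0,0,0,0, 0,-4,0,0,0,0, 0,-8,0,0,0,0, 0,-12,0,0,0,0, 0,-16,0,0,0,0, 0,-20,0,0,0,0, 0,-20,0,0,0,0, 0,-20,0,0,0,0]'; python3 - <<'E'
from look import *
ctrl.capture("top")
c,im=wl("w23");p=ctrl.sense()["eef_pos"];print(p)
f,q=fitc(im,c,p[0],p[1],p[2]-4.6,29);print(f,q)
over("w23",c,[(f[0],f[1],p[2]-4.6,29,(0,0,255))],"o23",(160,110,480,380),2)
E
```

```text
time_s: 23.67
eef_pos: [636.7, 149.0, 219.0]
ee_rot: [0.707, -0.707, -0.001, -0.002]
force: [0.2, 0.4, -2.1]
grip_width: 0.215
[635.53731842 148.92543447 215.03317696]
[636.  149.5] 37.1
```

View pics/o23.png

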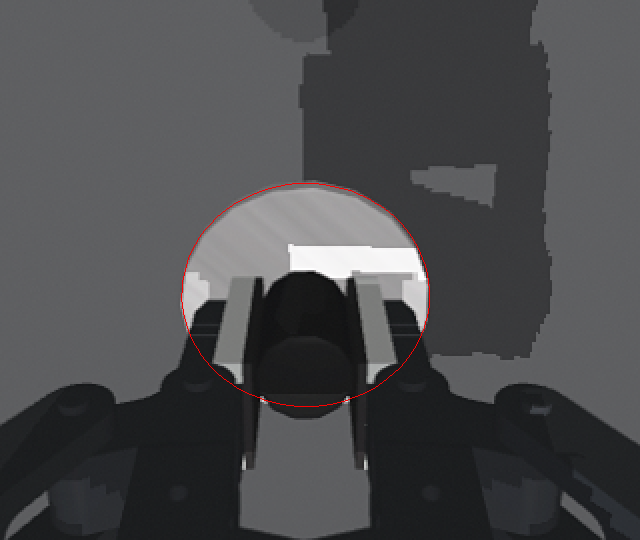

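```bash
python3 -m inch '[0.8,0,-27.4,0,0,0,0.8,0,-27.4,0,0,0,0.8,0,-27.4,0,0,0,0.8,0,-27.4,0,0,0,0.8,0,-27.4,0,0,0,0.8,0,-27.4,0,0,0,0.8,0,-27.4,0,0,0,0.8,0,-27.4,0,0,0]';python3 -m inch '[0,0,0,0,0,0,0,0,0,0,0,0,0,0,0,0,0,0,0,0,0,0,0,0]'; python3 - <<'E'
from look import *
c,im=wl("w24");p=ctrl.sense()["eef_pos"];print(p,shift([643.3,-125.3,168.6]).round(2))
over("w24",c,[(643.5,-125,158,29,(0,0,255)),(643.5,-125,50,38,(0,255,0)),(p[0]+.4,p[1]+.4,p[2]-4.6,29,(255,0,0))],"o24",(160,80,480,380),2)
E
```

```text
time_s: 24.43
eef_pos: [642.6, -130.2, 213.7]
ee_rot: [0.707, -0.707, 0.004, -0.001]
force: [-0.1, 0.4, -2.8]
grip_width: 0.216
time_s: 24.77
eef_pos: [643.7, -123.7, 216.0]
ee_rot: [0.707, -0.707, 0.0, 0.0]
force: [0.7, -0.0, -0.7]
grip_width: 0.214
[ 643.74072789 -123.87140634  216.19838585] [-0.04  4.76 -0.14]
```

View pics/o24.png

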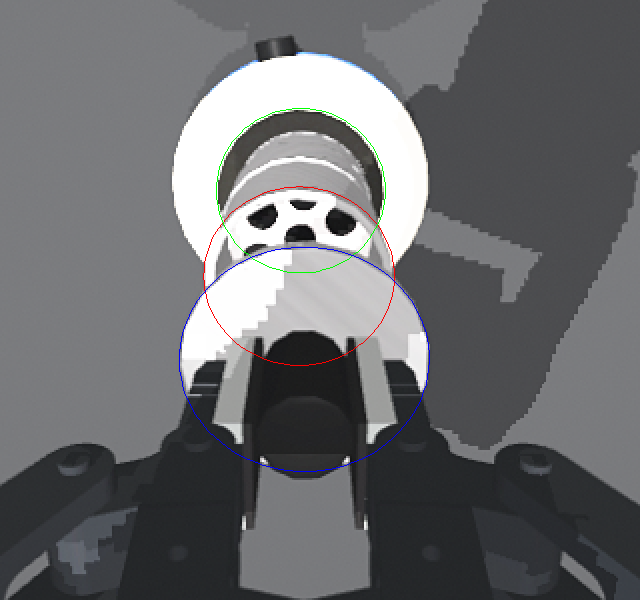

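```bash
python3 -m inch '[-0.03,2,-0.13,0,0,0,-0.03,3.5,-0.13,0,0,0,-0.03,3.7,-0.13,0,0,0,-0.03,3.7,-0.13,0,0,0,-0.03,3.7,-0.13,0,0,0]'; python3 - <<'E'
from look import *
c,im=wl("w25");p=ctrl.sense()["eef_pos"];print(p,shift([643.3,-125.3,168.6]).round(2))
E
```

```text
time_s: 25.23
eef_pos: [643.8, -126.2, 180.3]
ee_rot: [-0.707, 0.707, -0.0, 0.001]
force: [-0.1, 0.2, -1.9]
grip_width: 0.214
[ 643.85380611 -126.2972562   180.64216041] [-0.06  1.2   0.1 ]
```

View pics/w25.png

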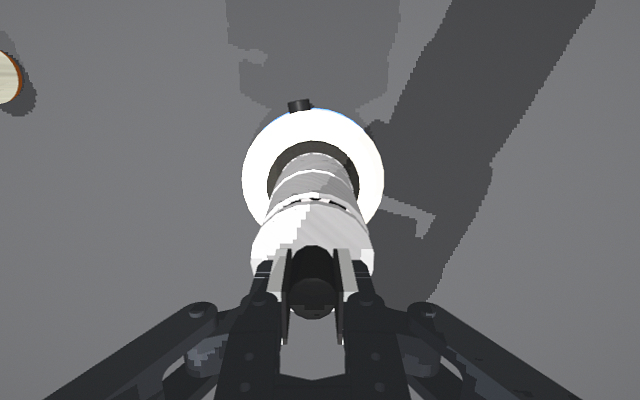

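```bash
python3 -m inch '[-0.05,0.4,0.08,0,0,0,-0.05,0.8,0.08,0,0,0,-0.05,1,0.08,0,0,0,-0.05,1,0.08,0,0,0]';python3 -m inch '[0,0.2,0,0,0,0,0,0.2,0,0,0,0,0,0.2,0,0,0,0]'
```

```text
time_s: 25.62
eef_pos: [642.8, -125.5, 168.9]
ee_rot: [0.707, -0.707, 0.001, -0.0]
force: [0.4, -0.3, -1.3]
grip_width: 0.217
time_s: 25.87
eef_pos: [643.2, -125.6, 168.6]
ee_rot: [-0.707, 0.707, -0.0, 0.001]
force: [-1.3, 1.5, 5.1]
grip_width: 0.215
```

```bash
python3 -m inch '[0,0.1,0,0,0,0,0,0.1,0,0,0,0]'; python3 -m inch '[0,0,0,0,0,0,0,0,0,0,0,0,0,0,0,0,0,0,0,0,0,0,0,0,0,0,0,0,0,0,0,0,0,0,0,0]' -1; python3 -m inch '[0,-2,0,0,0,0,0,-5,0,0,0,0,-4,-8,0,0,0,0,-7,-9,0,0,0,0,-7,-9,0,0,0,0,-7,-9,0,0,0,0,-7,-9,0,0,0,0]'; python3 - <<'E'
from look import *
d=ctrl.capture("side");cv2.imwrite("pics/s26.png",cv2.resize(d[90:210,180:340],(800,600))[:,:,::-1])
t=ctrl.capture("top");cv2.imwrite("pics/t26.png",t[:,:,::-1])
c,im=wl("w26"); print(ctrl.sense()["eef_pos"])
over("w26",c,[(643.5,-125,50,38,(0,255,0)),(643.5,-125,164,29,(0,0,255)),(643.5,-125,194,10,(255,0,0))],"o26",(195,120,435,330),3)
E
```

```text
time_s: 26.03
eef_pos: [643.4, -125.7, 168.5]
ee_rot: [-0.707, 0.707, 0.0, 0.002]
force: [-3.0, 0.8, 11.2]
grip_width: 0.217
time_s: 26.53
eef_pos: [642.9, -125.6, 166.2]
ee_rot: [0.707, -0.707, 0.001, -0.001]
force: [-0.4, 0.7, 1.0]
grip_width: 0.997
time_s: 27.12
eef_pos: [573.2, -125.6, 256.2]
ee_rot: [-0.707, 0.707, -0.001, 0.001]
force: [-0.3, -0.7, -0.2]
grip_width: 1.004
[ 573.44142028 -125.47111916  255.31444974]
```

View pics/o26.png

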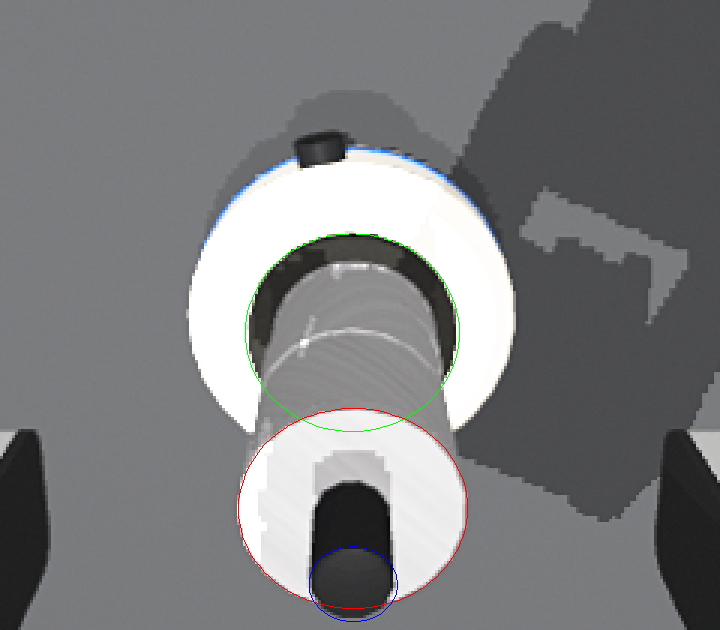

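View pics/s26.png

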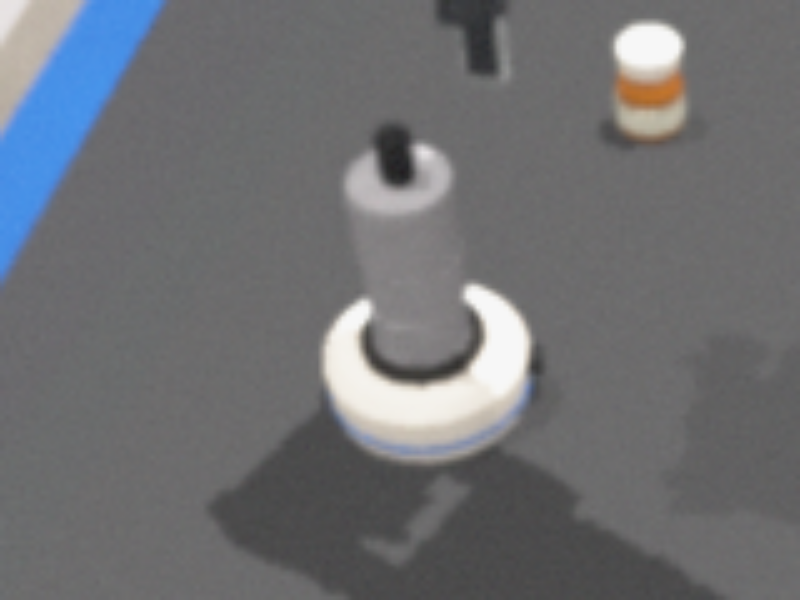

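View pics/t26.png

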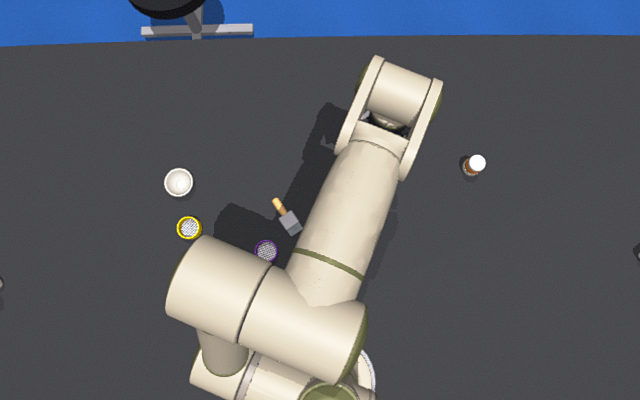

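The tower stands straight: lid edge and knob match the projections for a fully seated stack. The dish (179,182), brush (288,216) and jar (477,163) are at their original pixels, and the arm is clear. Handing in.

```bash
python3 -m inch '[0,0,0,0,0,0,0,0,0,0,0,0]'; python3 -c "
from rig import ctrl
print(ctrl.finish_job())"
```

```text
time_s: 27.43
eef_pos: [573.2, -125.4, 255.7]
ee_rot: [0.707, -0.707, 0.001, -0.0]
force: [-0.2, 0.7, -0.4]
grip_width: 1.0
the job is handed in; nothing more can be done
None
```

The sieve tower is built in the middle of the shaker plate, and I handed the job in at about 27.4 s. I placed the pan, fine sieve, coarse sieve and lid in that order, one at a time, letting go of each before fetching the next. The hand-in reports no verdict.

- **Seating:** each piece stopped within about 0.5 mm of its fully seated height, with a light contact force of 6–15 N.
- **Final position:** the wrist view put the lid and knob on their expected outlines at about (643.5, -125), and the side view showed the tower upright. I judge it within about 1 mm of the plate centre. The side camera alone read the plate's y about 2.5 mm differently; I went with the wrist and top cameras.
- **Bystanders:** the jar, dish and brush were at the same pixels in the top view as at the start.
- **Failed or disagreeing checks:**
    - The automatic circle fit for the pan on the white housing failed, so I checked it by overlaying the expected outline instead.
    - One early overlay was off because the arm was still settling, and a retake fixed it.
    - One move early on overshot in free space and touched nothing.

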